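# Open the snap-latched cover of a bench terminal box

## Robot

A 6-joint arm with a two-finger parallel gripper is mounted at the origin on a cart in front of the work surface, level with it; the furniture and walls round the work are solid. World frame = base frame: x ahead of the robot, y to its left, z up, the work surface at z = 0. Lengths are in m, angles in rad, forces in N, time in s.
With the tool pointing down it reaches from about 0.35 to 0.775 m from the base axis. Payload 5.5 kg.
Tool frame: the origin (TCP) lies at the very end of the fingers, on their centre line; the grasp point (between the pads) lies 19 mm behind it; x points along the fingers, y is the direction in which the jaws open and shut, and the axes are right-handed (so a half turn about x gives the same grasp; the last joint's range is limited). The gripper opens to 85 mm and grips with 20 to 120 N. Pads are 22 mm wide; open, the fingers measure 114 mm over their backs; the gripper's body (76 mm by 85 mm) begins 54 mm behind the grasp point. The pads swing forward as they close: fully open they stand 13 mm farther back than shut.
Start: joints at [1.193, 0.313, 0.046, 1.304, 0, 1.431], TCP at [0.135, 0.559, 0.231] pointing down, gripper open.
Joint ranges: [-2.76, 2.76], [-0.86, 1.69], [-1.03, 1.26], [-2.2, 2.34], [-1.47, 1.5], [-3.14, 3.14]. Speed limits (rad/s): [2.57, 2.57, 3.14, 3.14, 3.14, 3.14].

## Interface

Orientations are given as a unit quaternion [w, x, y, z].
In Python, from workcell import env gives the robot as it stands.
- The arm moves only by the tool drive_tool, never from a script. Its argument "plan" is a list that holds one entry, the list of rows, each a list of 7 numbers: the shift along the tool's x, y, z in cm, then the turn, a rotation vector about the tool's x, y, z in degrees, then the opening, from 0 (shut) to 1 (fully open). In form: [[[tx, ty, tz, wx, wy, wz, fingers], ...]]. A call has exactly 5 rows; each row shifts and turns the commanded pose from where the row before left it, along the tool's axes as they then stand; what a row does not reach is not made up. A row lasts 1/12 s, in which the tool goes at most 41.7 mm and 7.16 degrees, less where a joint would pass 70% of its speed; a pose out of reach is approached as far as the arm can. A call with a gripper value outside its range is refused whole. The fingers move at their own pace and stop on an object; "squeeze" is the grip in N (left out, the last holds). Time passes only in rows, so rows that do not move let the fingers close, or fill a call up. It gives the time, the measured TCP pose, the force and the opening at its end, in the units of the state.
- env.get_state(): the state, without advancing time (a new reading comes with each control period).
- env.read_camera(name): name is "side" or "top" or "wrist"; returns the picture (420x560x3 uint8, red, green, blue); there is no depth.
- env.camera_model(name): a dict with "camera_matrix" (3x3 intrinsics, pixels), "camera_from_world" (4x4, takes a point from world to camera coordinates); the wrist camera has in their place "T_tool_cam" (4x4, takes a point from camera to tool coordinates, whose origin is the TCP and whose axes are the tool frame's). Camera axes: x right, y down, z forward; pixel columns grow to the right and rows downward; lengths in m; the calibration is good to about 2 mm. A picture is of the moment at which its call begins: read the wrist's pose just before it. camera_model takes no time and is no camera call.
- env.hand_in(): hands the job in, once; it reports no verdict.
The state is a dict: "clock": time; "joint_pos": joint angles; "qvel": joint speeds; "tau": joint torques, N m; "tcp_pos": TCP position; "orientation": TCP orientation; "wrist_force": force on the tool from outside, world axes, zero at the start; "ft_torque": the same for the moment, N m; "finger_gap": finger opening in m.
Only numpy, scipy, OpenCV 4.12 (cv2) and the standard library are available. Lean on these libraries where they do the work, as an engineer would, in place of code of your own. Each camera call takes 0.05 s, during which the arm holds its last target.

## Task

Expose the screw terminals of the grey terminal box: press the orange snap tab fully in, then push the released white cover along its guides, away from the tab, until it has left its seat under the two hold-down lips entirely and lies flat on the ledge of the box. Press and push only: nothing is to be lifted or carried, the cover is not to be forced before the tab is in, and the crucible, the rubber block and the beaker standing round the box are to be left where they are.

Things in the scene. Friction and masses are not known exactly. Their poses are not given: they have to be found in the camera images.
- terminal_box: Grey terminal box fixed to the bench, 218 (x) x 100 (y) x 42 mm, from x = -106 to +112 mm. Origin at the underside on its middle line, z up; its +x is the way the cover slides open. The flat deck that the cover slides on is 30 mm above the bench. Along +x: snap tab (x -96 to -74), cover's seat (x -62 to +8), free ledge (to x = 103, where a 12 mm high end stop stands).
- lip_end (a point): Middle line of the box at x = +5 mm, deck height: the far end of the two hold-down lips. These run from x = -60 to +5, 59 mm apart, top 11 mm above the deck, and hold the cover's flanges down. Side guides 8 mm high, 73 mm apart, run on to x = 110. Three brass screw terminals lie in a well under the closed cover (x -40 to 0).
- snap_tab (a joint): Travel of the orange snap tab in m, straight down: about 0 (up to 0.001) = out, cover locked; 0.010 = fully in, on its stop. It has no return spring: it moves against about 5 N of friction and stays where it is left. Its tooth, hidden under the cover, frees the cover from 0.008 on.
- tab_face (a point): Centre of the top face of the orange tab's pad (22 x 22 mm, box x = -85 mm). It stands 12 mm above the deck when out and 2 mm above it when fully in; 12 mm of space lies between the pad and the cover.
- terminal_cover: White cover, loose, about 80 g, 70 x 70 x 26 mm with its ridge; roof 54 mm wide, 14 mm above the deck. Origin at the centre of its underside, axes as the box's. Seated at box x = -27, y = 0, z = 30 mm, with 2 mm of play against the tooth. It has left its seat when its origin is past box x = +41 mm (68 mm of travel); the end stop allows about 95 mm. It slides easily (under 2 N).
- cover_ridge (a point): Middle of the top edge of the cover's near face (the one toward the tab), 26 mm above the deck when seated. This upright face is the side of a push ridge 48 mm wide, 8 mm thick, which stands 12 mm above the cover's roof; push it toward the box's +x, above the lips (12 to 24 mm over the deck).
- crucible: White crucible, 44 mm wide, 32 mm high, loose beside the box; origin at the centre of its underside.
- rubber_block: Cream rubber block, 26 x 62 x 21 mm, loose beside the box; origin at the centre of its underside.
- beaker_50: Small glass beaker, 49 mm wide, 58 mm high, loose beside the box; origin at the centre of its underside.
There are look-alikes about, which are no part of the job. What is shaped like the terminal_cover but yellow is not meant.

How it is judged:
On the way, in this order (a step that is already met when the one before it is completed fails the run):
1. the snap tab is pressed in while the cover is still on its seat (value of joint snap_tab above 0.008 m and x of terminal_cover in the frame of terminal_box below -0.018 m), for 0.1 s.
2. the cover is pushed off its seat (x of terminal_cover in the frame of terminal_box above 0.041 m), for 0.2 s.
At the end, for the whole second after the job is handed in: The tab is in (joint over 8 mm); the cover has travelled at least 68 mm from its seated place (origin past x = 41 mm of the box), and lies at rest and flat on the ledge between the guides (height within 4 mm, tilt under 0.06 rad, sideways within 6 mm) (value of joint snap_tab above 0.008 m and x of terminal_cover in the frame of terminal_box between 0.041 and 0.075 m and y of terminal_cover in the frame of terminal_box between -0.006 and 0.006 m and z of terminal_cover in the frame of terminal_box between 0.026 and 0.034 m and angle between terminal_cover's own z axis and vertical below 0.06 rad and linear speed of terminal_cover below 0.01 m/s); the robot touches nothing.
It fails at once if the cover is forced while the tab is not in (value of joint snap_tab below 0.005 m and x of terminal_cover in the frame of terminal_box above -0.019 m).
It fails at once if the cover is lifted off the deck or tipped up (z of terminal_cover in the frame of terminal_box above 0.042 m or angle between terminal_cover's own z axis and vertical above 0.35 rad).
It fails at once if the crucible is moved, tipped or lifted (distance of crucible from where it was at the start of the episode above 0.015 m or angle between crucible's own z axis and vertical above 0.3 rad).
It fails at once if the rubber block is moved, tipped or lifted (distance of rubber_block from where it was at the start of the episode above 0.015 m or angle between rubber_block's own z axis and vertical above 0.3 rad).
It fails at once if the beaker is moved, tipped or lifted (distance of beaker_50 from where it was at the start of the episode above 0.015 m or angle between beaker_50's own z axis and vertical above 0.3 rad).
It also fails if it takes over 35 s, if anything falls off the work surface, if the arm or the gripper's body presses on something with over 40 N, if the wrist force passes 120 N, or if a joint passes its speed limit or range.

## Working session

There is one attempt and no reset: what is moved stays moved. The work goes in short steps, Python scripts to look and compute and a tool call to move; the robot and the scene stay as the last step left them, time stands still between calls to the robot, and variables do not carry over. Pictures are saved under pics/ and viewed, and the job is handed in when it is done.

Besides the shell and the picture viewer there is one more tool, called after "Request:" as name(argument=value, ...) on one line, values as JSON. drive_tool: Moves the arm, as the interface text tells. Its arguments: {"type":"object","properties":{"plan":{"type":"array","items":{"type":"array","items":{"type":"array","items":{"type":"number"}}}},"squeeze":{"type":"number"}},"required":["plan"]}

```bash
mkdir -p pics; ls; python3 - <<'E'
from workcell import env
import cv2
s=env.get_state()
for k,v in s.items(): print(k,v)
for n in ("top","side","wrist"):
    im=env.read_camera(n); cv2.imwrite(f"pics/{n}0.png",im[:,:,::-1])
    print(n,env.camera_model(n))
E
```

```text
pics
clock 0.0
joint_pos [1.19339277e+00 3.13982294e-01 4.49679450e-02 1.30358335e+00
 5.56189362e-06 1.43119294e+00]
qvel [-0.00054402  0.00157875 -0.00272259 -0.00083423 -0.00024748  0.00078313]
tau [-1.27531825e-03 -4.80625212e+01  2.98534745e+01  1.92893978e-02
 -2.72779052e-04  4.75993048e-06]
tcp_pos [0.13527027 0.55833859 0.23041465]
orientation [ 0.70194941  0.08326185  0.70227883 -0.08449228]
wrist_force [-1.08529558 -0.86372812  0.01774421]
ft_torque [-0.06202364  0.02630003 -0.06880641]
finger_gap 0.08577867424213843
top {'camera_matrix': array([[389.65726619,   0.        , 284.72449652],
       [  0.        , 389.65726619, 208.75537235],
       [  0.        ,   0.        ,   1.        ]]), 'camera_from_world': array([[-0.00462314, -0.9999032 , -0.01312279, -0.28659969],
       [-0.98195638,  0.00702031, -0.1889772 ,  0.53330343],
       [ 0.18905104,  0.01201234, -0.98189379,  0.8306827 ],
       [ 0.        ,  0.        ,  0.        ,  1.        ]])}
side {'camera_matrix': array([[422.17350386,   0.        , 282.14388644],
       [  0.        , 422.17350386, 199.55004674
[... 157 characters left out ...]
,  0.07899219, -0.51683571, -0.39145318],
       [-0.51571345, -0.03559323, -0.85602147,  1.31045111],
       [ 0.        ,  0.        ,  0.        ,  1.        ]])}
wrist {'camera_matrix': array([[324.09426344,   0.        , 280.01218772],
       [  0.        , 324.09426344, 204.96557769],
       [  0.        ,   0.        ,   1.        ]]), 'T_tool_cam': array([[ 8.82188114e-04, -2.61674092e-01,  9.65155890e-01,
        -1.42475455e-01],
       [ 9.99999558e-01,  5.44753152e-04, -7.66342459e-04,
        -1.26840795e-04],
       [-3.25239746e-04,  9.65156139e-01,  2.61674457e-01,
        -6.71660491e-02],
       [ 0.00000000e+00,  0.00000000e+00,  0.00000000e+00,
         1.00000000e+00]])}
```

View pics/top0.png

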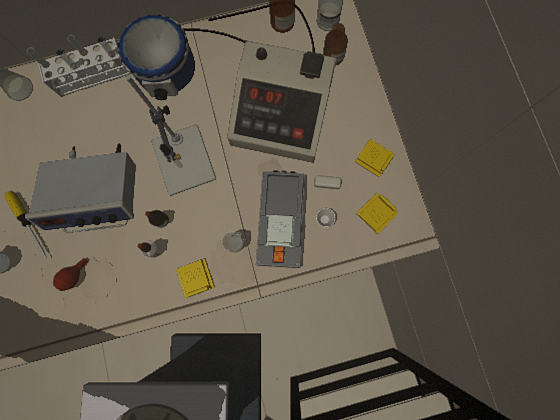

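View pics/side0.png

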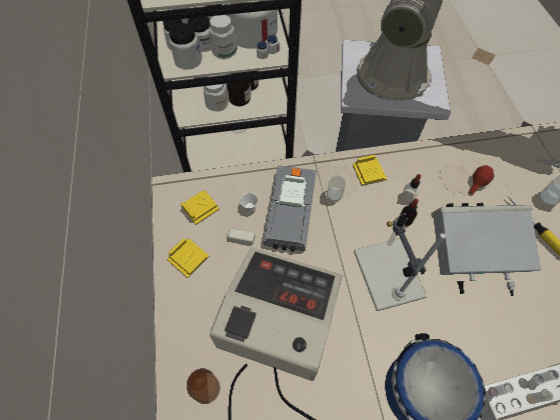

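View pics/wrist0.png

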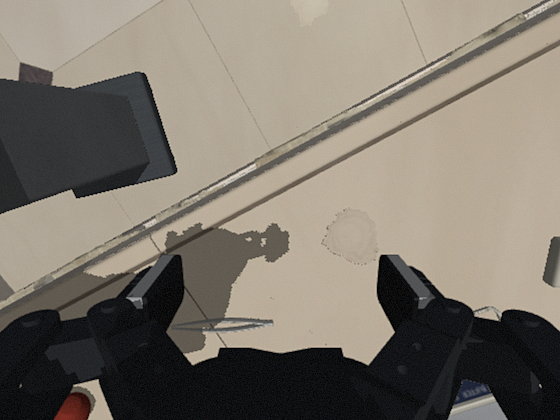

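The top view shows one box with an orange tab at (279,255) and a white cover at (280,230). The yellow look-alikes are at (375,157), (377,213) and (196,277). The box's +x points up in the image, away from the robot. The crucible is at (326,217), the rubber block at (327,182) and the beaker at (235,240). Next I'll enlarge and measure.

```bash
cat > h.py <<'E'
import numpy as np, cv2
from workcell import env
from scipy.spatial.transform import Rotation as R
def ray(n,uv,z):
    m=env.camera_model(n);K=m["camera_matrix"];T=m["camera_from_world"]
    d=T[:3,:3].T@np.linalg.inv(K)@np.array([uv[0],uv[1],1.]);c=-T[:3,:3].T@T[:3,3]
    return c+d*(z-c[2])/d[2]
def proj(n,p):
    m=env.camera_model(n);q=m["camera_matrix"]@(m["camera_from_world"]@np.r_[p,1])[:3];return q[:2]/q[2]
E
python3 - <<'E'
from h import *
im=cv2.imread("pics/top0.png")
cv2.imwrite("pics/topc.png",cv2.resize(im[155:280,215:355],None,fx=4.6,fy=4.6,interpolation=cv2.INTER_CUBIC))
im2=cv2.imread("pics/side0.png")
cv2.imwrite("pics/sidec.png",cv2.resize(im2[155:260,215:355],None,fx=5,fy=5,interpolation=cv2.INTER_CUBIC))
for n,i,(x0,x1,y0,y1) in(("top",im,(250,310,160,275)),("side",im2,(255,325,160,255))):
    h=cv2.cvtColor(i,cv2.COLOR_BGR2HSV)
    o=cv2.inRange(h,(5,150,120),(18,255,255)); o[:, :x0]=0;o[:,x1:]=0;o[:y0]=0;o[y1:]=0
    M=cv2.moments(o,True);c=(M['m10']/M['m00'],M['m01']/M['m00']);print(n,"tab",M['m00'],c,ray(n,c,.042))
    w=cv2.inRange(h,(0,0,190),(180,60,255));w[:, :x0]=0;w[:,x1:]=0;w[:y0]=0;w[y1:]=0
    cs,_=cv2.findContours(w,0,2);k=max(cs,key=cv2.contourArea);r=cv2.minAreaRect(k);print("white",r,cv2.contourArea(k));print(ray(n,r[0],.044))
E
```

```text
top tab 120.0 (278.125, 254.0) [ 0.43047477 -0.27447453  0.042     ]Traceback (most recent call last):
  File "<stdin>", line 11, in <module>
ValueError: max() iterable argument is empty
```

View pics/topc.png

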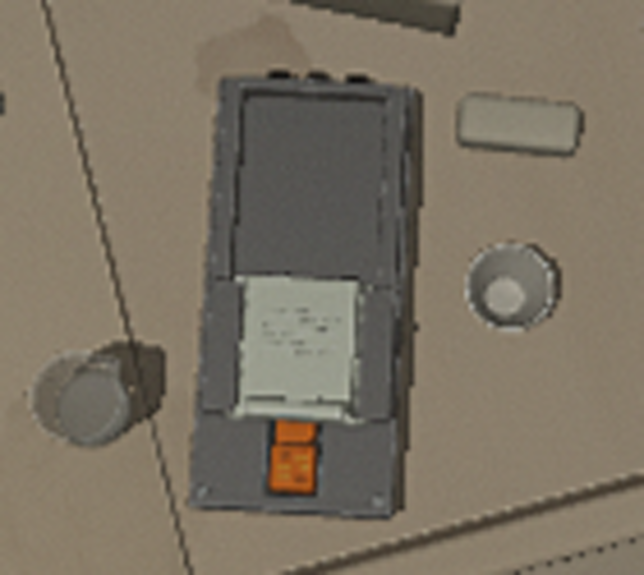

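View pics/sidec.png

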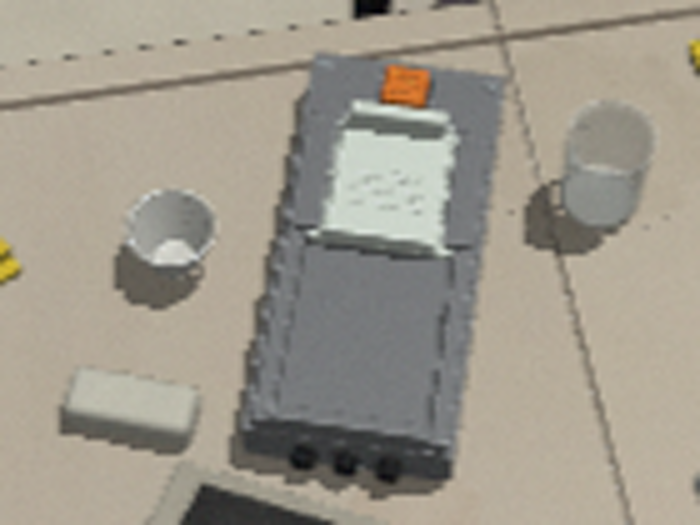

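The crops confirm it. The only white cover is in the grey box, with its ridge on the tab side. The tab pad is at about (278.7,256.7) in the top view. Next I'll measure points in both views to fit the box frame.

```bash
python3 - <<'E'
from h import *
T=lambda u,v:(215+(u+.5)/4.6-.5,155+(v+.5)/4.6-.5)
S=lambda u,v:(215+(u+.5)/5-.5,155+(v+.5)/5-.5)
for n in("top","side"):
    m=env.camera_model(n)["camera_from_world"];print(n,"cam",-m[:3,:3].T@m[:3,3])
def tri(a,b):
    A=[];
    for n,uv in(("top",a),("side",b)):
        m=env.camera_model(n);P=m["camera_matrix"]@m["camera_from_world"][:3]
        A.append(P)
    q=cv2.triangulatePoints(A[0],A[1],np.array(a,float).reshape(2,1),np.array(b,float).reshape(2,1))[:,0];return q[:3]/q[3]
pts={"pad":(T(293,468),S(407,87),.042),"nearL(+y)":(T(192,508),S(503,77),.03),"nearR":(T(393,517),S(316,57),.03),
"ridgeL":(T(237,410),S(453,113),.056),"ridgeR":(T(350,417),S(353,103),.056),
"roofL":(T(247,279),S(445,243),.044),"roofR":(T(357,283),S(330,232),.044),
"farL":(T(222,78),S(452,445),.042),"farR":(T(418,92),S(248,425),.042)}
for k,(a,b,z) in pts.items(): print(k,tri(a,b).round(4),ray("top",a,z).round(4),ray("side",b,z).round(4))
E
```

```text
top cam [ 0.36531429 -0.30029434  0.91266339]
side cam [ 1.03920358 -0.26641335  0.91586763]
pad [ 0.4256 -0.2749  0.0375] [ 0.4253 -0.2749  0.042 ] [ 0.4288 -0.275   0.042 ]
nearL(+y) [ 0.4071 -0.2257  0.0266] [ 0.4069 -0.2251  0.03  ] [ 0.4096 -0.2265  0.03  ]
nearR [ 0.4023 -0.3234  0.0248] [ 0.4021 -0.3232  0.03  ] [ 0.406  -0.3231  0.03  ]
ridgeL [ 0.4521 -0.25    0.0564] [ 0.4521 -0.2485  0.056 ] [ 0.452  -0.2512  0.056 ]
ridgeR [ 0.4487 -0.3016  0.0531] [ 0.4484 -0.3026  0.056 ] [ 0.4506 -0.3007  0.056 ]
roofL [ 0.5182 -0.2513  0.0418] [ 0.5178 -0.2524  0.044 ] [ 0.5194 -0.2505  0.044 ]
roofR [ 0.5161 -0.3064  0.0402] [ 0.5155 -0.3065  0.044 ] [ 0.5183 -0.306   0.044 ]
farL [ 0.6225 -0.24    0.0376] [ 0.6212 -0.2393  0.042 ] [ 0.6246 -0.2409  0.042 ]
farR [ 0.6167 -0.3369  0.0287] [ 0.613 -0.338  0.042] [ 0.6231 -0.3344  0.042 ]
```

```bash
cat >> h.py <<'E'
PSI=-0.06; O=np.array([0.512,-0.280]); ex=np.array([np.cos(PSI),np.sin(PSI)]); ey=np.array([-ex[1],ex[0]])
def bw(x,y,z): return np.r_[O+x*ex+y*ey,z]
def rot():
    q=env.get_state()["orientation"];return R.from_quat([*q[1:],q[0]]).as_matrix()
def goal(sign=1):
    x=np.array([0,0,-1.]);y=np.r_[ey,0]*sign;return np.c_[x,y,np.cross(x,y)]
def tell(p,sign=1):
    s=env.get_state();A=rot()
    print("clock",s["clock"],"tcp",s["tcp_pos"].round(4) if hasattr(s["tcp_pos"],'round') else s["tcp_pos"],"q",np.round(s["joint_pos"],3),"F",np.round(s["wrist_force"],1))
    d=np.array(s["tcp_pos"])-np.r_[O,0];print("tcp in box mm",(d[:2]@ex*1e3).round(1),(d[:2]@ey*1e3).round(1),round(d[2]*1e3,1))
    print("shift cm",((A.T@(np.array(p)-s["tcp_pos"]))*100).round(2),"turn deg",np.degrees(R.from_matrix(A.T@goal(sign)).as_rotvec()).round(1))
E
python3 - <<'E'
from h import *
print(rot().round(3)); s=env.get_state()
for w in ((.38,.28,.23),(.42,0,.23),tuple(bw(-.085,0,.09))): tell(w,1)
tell((.4,.2,.2),-1)
E
```

```text
[[-0.     0.236  0.972]
 [-0.001  0.972 -0.236]
 [-1.    -0.001 -0.   ]]
clock 0.15 tcp [0.1353 0.5585 0.2306] q [ 1.193  0.314  0.045  1.304 -0.     1.431] F [-0.5  0.4  0. ]
tcp in box mm -426.3 814.4 230.6
shift cm [  0.09 -21.3   30.34] turn deg [-10.2  -0.    0.1]
clock 0.15 tcp [0.1353 0.5585 0.2306] q [ 1.193  0.314  0.045  1.304 -0.     1.431] F [-0.5  0.4  0. ]
tcp in box mm -426.3 814.4 230.6
shift cm [  0.12 -47.57  40.82] turn deg [-10.2  -0.    0.1]
clock 0.15 tcp [0.1353 0.5585 0.2306] q [ 1.193  0.314  0.045  1.304 -0.     1.431] F [-0.5  0.4  0. ]
tcp in box mm -426.3 814.4 230.6
shift cm [ 14.15 -74.1   48.  ] turn deg [-10.2  -0.    0.1]
clock 0.15 tcp [0.1353 0.5585 0.2306] q [ 1.193  0.314  0.045  1.304 -0.     1.431] F [-0.5  0.4  0. ]
tcp in box mm -426.3 814.4 230.6
shift cm [  3.1  -28.6   34.17] turn deg [1.698e+02 1.000e-01 0.000e+00]
```

Request:
drive_tool(plan=[[[0, -2.3, 3.3, -2, 0, 0, 0], [0, -2.3, 3.3, -2, 0, 0, 0], [0, -2.3, 3.3, -2, 0, 0, 0], [0, -2.3, 3.3, -2, 0, 0, 0], [0, -2.3, 3.3, -2, 0, 0, 0]]], squeeze=30)

```text
clock: 0.57
tcp_pos: [0.2792, 0.4164, 0.2311]
orientation: [0.707, 0.021, 0.707, -0.021]
wrist_force: [0.4, -0.2, -0.2]
finger_gap: 0.0257
```

```bash
python3 - <<'E'
from h import *
for w in ((.42,0,.23),tuple(bw(-.085,0,.12))): tell(w,1)
E
```

```text
clock 0.5667 tcp [0.2792 0.4164 0.2311] q [ 0.82   0.171 -0.14   1.26  -0.     0.88 ] F [ 0.4 -0.2 -0.2]
tcp in box mm -274.1 681.2 231.1
shift cm [  0.12 -40.72  16.57] turn deg [-0. -0.  0.]
clock 0.5667 tcp [0.2792 0.4164 0.2311] q [ 0.82   0.171 -0.14   1.26  -0.     0.88 ] F [ 0.4 -0.2 -0.2]
tcp in box mm -274.1 681.2 231.1
shift cm [ 11.13 -68.11  18.95] turn deg [-0. -0.  0.]
```

Request:
drive_tool(plan=[[[0, -3.8, 1.6, 0, 0, 0, 0], [0, -3.8, 1.6, 0, 0, 0, 0], [0, -3.8, 1.6, 0, 0, 0, 0], [0, -3.8, 1.6, 0, 0, 0, 0], [0, -3.8, 1.6, 0, 0, 0, 0]]])

```text
clock: 0.98
tcp_pos: [0.3465, 0.2215, 0.2312]
orientation: [0.707, 0.022, 0.707, -0.022]
wrist_force: [0.8, -0.2, -0.2]
finger_gap: 0.0005
```

Request:
drive_tool(plan=[[[0, -3.8, 1.4, 0, 0, 0, 0], [0, -3.8, 1.4, 0, 0, 0, 0], [0, -3.8, 1.4, 0, 0, 0, 0], [0, -3.8, 1.4, 0, 0, 0, 0], [0, -3.8, 1.4, 0, 0, 0, 0]]])

```text
clock: 1.4
tcp_pos: [0.4043, 0.0274, 0.2313]
orientation: [0.707, 0.022, 0.707, -0.022]
wrist_force: [0.2, 0.5, -0.1]
finger_gap: 0.0002
```

```bash
python3 - <<'E'
from h import *
for w in (tuple(bw(-.085,0,.12)),): tell(w,1)
E
```

```text
clock 1.4 tcp [0.4043 0.0274 0.2313] q [-0.131 -0.016 -0.345  1.242  0.    -0.068] F [ 0.2  0.5 -0.1]
tcp in box mm -125.9 300.4 231.3
shift cm [ 11.13 -30.03   4.19] turn deg [-0.2  0.  -0. ]
```

Request:
drive_tool(plan=[[[0.5, -3.8, 0.5, 0, 0, 0, 0], [0.5, -3.8, 0.5, 0, 0, 0, 0], [0.5, -3.8, 0.5, 0, 0, 0, 0], [0.5, -3.8, 0.5, 0, 0, 0, 0], [0.5, -3.8, 0.5, 0, 0, 0, 0]]])

```text
clock: 1.82
tcp_pos: [0.4169, -0.1638, 0.206]
orientation: [0.707, 0.023, 0.707, -0.022]
wrist_force: [0.8, 0.4, 0.7]
finger_gap: -0.0005
```

Request:
drive_tool(plan=[[[1, -3.0, 0.5, 0, 0, 0, 0], [1, -3.0, 0.5, 0, 0, 0, 0], [1, -3.0, 0.4, 0, 0, 0, 0], [1, -2, 0.2, 0, 0, 0, 0], [0, 0, 0, 0, 0, 0, 0]]])

```text
clock: 2.23
tcp_pos: [0.4257, -0.2758, 0.1639]
orientation: [0.706, 0.024, 0.707, -0.024]
wrist_force: [0.1, -0.2, -0.9]
finger_gap: -0.0003
```

```bash
python3 - <<'E'
from h import *
for w in (tuple(bw(-.085,0,.12)),): tell(w,1)
s=env.get_state();A=rot()
im=env.read_camera("wrist"); m=env.camera_model("wrist");
cv2.imwrite("pics/w1.png",im[:,:,::-1])
K=m["camera_matrix"];Tc=m["T_tool_cam"]
h=cv2.cvtColor(im,cv2.COLOR_RGB2HSV);o=cv2.inRange(h,(5,150,90),(18,255,255))
cs,_=cv2.findContours(o,0,2)
def wr(uv,z):
    d=A@Tc[:3,:3]@np.linalg.inv(K)@np.array([*uv,1.]);c=A@Tc[:3,3]+s["tcp_pos"];p=c+d*(z-c[2])/d[2];q=p[:2]-O;return p.round(4),(q@ex*1e3).round(1),(q@ey*1e3).round(1)
for c in cs:
    if cv2.contourArea(c)>100: r=cv2.minAreaRect(c);print(r,cv2.boundingRect(c));print(wr(r[0],.042));[print(b,wr(b,.042)) for b in cv2.boxPoints(r)]
E
```

```text
clock 2.2333 tcp [ 0.4257 -0.2758  0.1639] q [-7.330e-01  2.160e-01 -2.520e-01  1.105e+00 -1.000e-03 -6.660e-01] F [ 0.1 -0.2 -0.9]
tcp in box mm -86.4 -1.0 163.9
shift cm [4.39 0.1  0.15] turn deg [-0.4 -0.1 -0. ]
((280.5, 202.0), (38.0, 25.0), 90.0) (268, 183, 26, 39)
(array([ 0.4274, -0.2756,  0.042 ]), np.float64(-84.8), np.float64(-0.7))
[268. 183.] (array([ 0.4104, -0.2849,  0.042 ]), np.float64(-101.1), np.float64(-11.0))
[293. 183.] (array([ 0.4118, -0.2642,  0.042 ]), np.float64(-101.0), np.float64(9.8))
[293. 221.] (array([ 0.4448, -0.2661,  0.042 ]), np.float64(-67.9), np.float64(9.9))
[268. 221.] (array([ 0.4434, -0.2874,  0.042 ]), np.float64(-68.0), np.float64(-11.5))
```

View pics/w1.png

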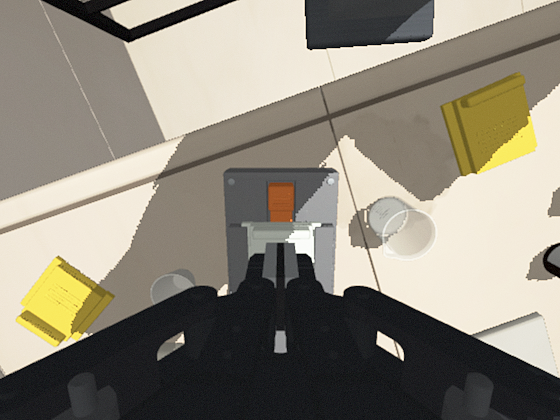

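Request:
drive_tool(plan=[[[2.5, 0.05, 0.15, -0.4, 0, 0, 0], [2.5, 0, 0, 0, 0, 0, 0], [2.5, 0, 0, 0, 0, 0, 0], [2.5, 0, 0, 0, 0, 0, 0], [0.8, 0, 0, 0, 0, 0, 0]]])

```text
clock: 2.7
tcp_pos: [0.4261, -0.2696, 0.0554]
orientation: [0.705, 0.021, 0.708, -0.018]
wrist_force: [-0.8, 0.5, -0.4]
finger_gap: 0.0001
```

Request:
drive_tool(plan=[[[0.2, 0, 0, 0, 0, 0, 0], [0.2, 0, 0, 0, 0, 0, 0], [0.2, 0, 0, 0, 0, 0, 0], [0, 0, 0, 0, 0, 0, 0], [0, 0, 0, 0, 0, 0, 0]]])

```text
clock: 3.12
tcp_pos: [0.4286, -0.2728, 0.0534]
orientation: [0.707, 0.019, 0.706, -0.02]
wrist_force: [0.4, -0.6, -0.5]
finger_gap: 0.0002
```

```bash
python3 - <<'E'
from h import *
tell(bw(-.085,0,.032),1)
im=env.read_camera("side");cv2.imwrite("pics/s1.png",cv2.resize(im[100:260,215:355,::-1],None,fx=3.7,fy=3.7,interpolation=cv2.INTER_CUBIC))
E
```

```text
clock 3.1167 tcp [ 0.4286 -0.2728  0.0534] q [-0.725  0.312 -0.421  0.836  0.    -0.669] F [ 0.4 -0.6 -0.5]
tcp in box mm -83.7 2.2 53.4
shift cm [ 2.14 -0.22 -0.14] turn deg [0.2 0.1 0.1]
```

View pics/s1.png

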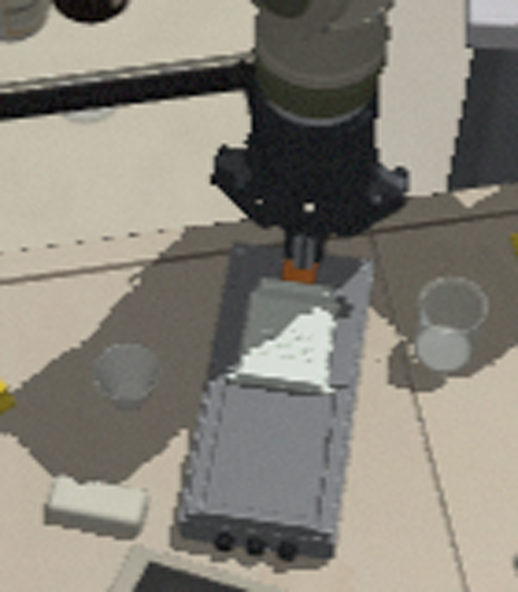

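Request:
drive_tool(plan=[[[0.3, -0.25, -0.15, 0, 0, 0, 0], [0.4, 0, 0, 0, 0, 0, 0], [0.4, 0, 0, 0, 0, 0, 0], [0.3, 0, 0, 0, 0, 0, 0], [0, 0, 0, 0, 0, 0, 0]]])

```text
clock: 3.58
tcp_pos: [0.4262, -0.2747, 0.0377]
orientation: [0.707, 0.02, 0.707, -0.02]
wrist_force: [-0.9, -0.6, -0.0]
finger_gap: 0.0002
```

Request:
drive_tool(plan=[[[0.2, 0, 0, 0, 0, 0, 0], [0.2, 0, 0, 0, 0, 0, 0], [0.2, 0, 0, 0, 0, 0, 0], [0, 0, 0, 0, 0, 0, 0], [0, 0, 0, 0, 0, 0, 0]]])

```text
clock: 4.0
tcp_pos: [0.4262, -0.2747, 0.0321]
orientation: [0.707, 0.02, 0.707, -0.02]
wrist_force: [0.1, -1.0, 1.6]
finger_gap: -0.0
```

```bash
python3 - <<'E'
from h import *
tell(bw(-.085,0,.032),1)
E
```

```text
clock 4.0 tcp [ 0.4262 -0.2747  0.0321] q [-0.731  0.337 -0.447  0.787 -0.    -0.675] F [ 0.1 -1.   1.6]
tcp in box mm -86.0 0.2 32.1
shift cm [ 0.01 -0.02  0.1 ] turn deg [ 0.2 -0.  -0. ]
```

Request:
drive_tool(plan=[[[0.05, 0, 0, 0, 0, 0, 0], [0.05, 0, 0, 0, 0, 0, 0], [0.05, 0, 0, 0, 0, 0, 0], [0, 0, 0, 0, 0, 0, 0], [0, 0, 0, 0, 0, 0, 0]]])

```text
clock: 4.42
tcp_pos: [0.4263, -0.2747, 0.0319]
orientation: [0.707, 0.02, 0.707, -0.02]
wrist_force: [-4.1, 1.2, 11.9]
finger_gap: 0.0
```

The force rose to 12 N with the tip holding at z = 31.9 mm. The stop should be at 32 mm, so the tab is on it. I'll rise to push height and check.

Request:
drive_tool(plan=[[[-0.4, 0, 0, 0, 0, 0, 0], [-0.4, 0, 0, 0, 0, 0, 0], [-0.4, 0, 0, 0, 0, 0, 0], [-0.45, 0, 0, 0, 0, 0, 0], [0, 0, 0, 0, 0, 0, 0]]])

```text
clock: 4.83
tcp_pos: [0.4267, -0.275, 0.048]
orientation: [0.707, 0.02, 0.706, -0.02]
wrist_force: [-0.2, -0.1, 0.7]
finger_gap: -0.0002
```

```bash
python3 - <<'E'
from h import *
tell(bw(.009,0,.047),1)
im=env.read_camera("side");cv2.imwrite("pics/s2.png",cv2.resize(im[130:260,215:355,::-1],None,fx=4.5,fy=4.5,interpolation=cv2.INTER_CUBIC))
E
```

```text
clock 4.8333 tcp [ 0.4267 -0.275   0.048 ] q [-0.731  0.318 -0.427  0.824  0.    -0.675] F [-0.2 -0.1  0.7]
tcp in box mm -85.4 -0.1 48.0
shift cm [ 0.11 -0.02  9.44] turn deg [0.2 0.1 0. ]
```

View pics/s2.png

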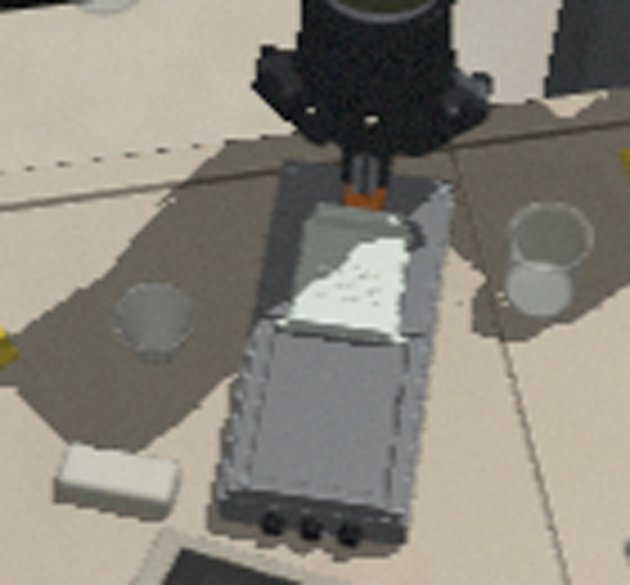

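Request:
drive_tool(plan=[[[0.1, 0, 0.5, 0, 0, 0, 0], [0, 0, 0.5, 0, 0, 0, 0], [0, 0, 0.5, 0, 0, 0, 0], [0, 0, 0.3, 0, 0, 0, 0], [0, 0, 0.3, 0, 0, 0, 0]]])

```text
clock: 5.3
tcp_pos: [0.4475, -0.2757, 0.046]
orientation: [0.707, 0.02, 0.707, -0.02]
wrist_force: [-1.6, 0.2, 0.0]
finger_gap: 0.0004
```

Request:
drive_tool(plan=[[[0, 0, 0.4, 0, 0, 0, 0], [0, 0, 0.4, 0, 0, 0, 0], [0, 0, 0.4, 0, 0, 0, 0], [0, 0, 0.4, 0, 0, 0, 0], [0, 0, 0.4, 0, 0, 0, 0]]])

```text
clock: 5.72
tcp_pos: [0.4677, -0.277, 0.0463]
orientation: [0.707, 0.02, 0.707, -0.02]
wrist_force: [-0.3, 0.2, 1.5]
finger_gap: -0.0001
```

```bash
python3 - <<'E'
from h import *
tell(bw(.009,0,.047),1)
im=env.read_camera("side");cv2.imwrite("pics/s3.png",cv2.resize(im[130:260,215:355,::-1],None,fx=4.5,fy=4.5,interpolation=cv2.INTER_CUBIC))
E
```

```text
clock 5.7167 tcp [ 0.4677 -0.277   0.0463] q [-0.683  0.381 -0.338  0.852  0.    -0.626] F [-0.3  0.2  1.5]
tcp in box mm -44.4 0.4 46.3
shift cm [-0.07 -0.06  5.34] turn deg [ 0.2  0.  -0. ]
```

View pics/s3.png

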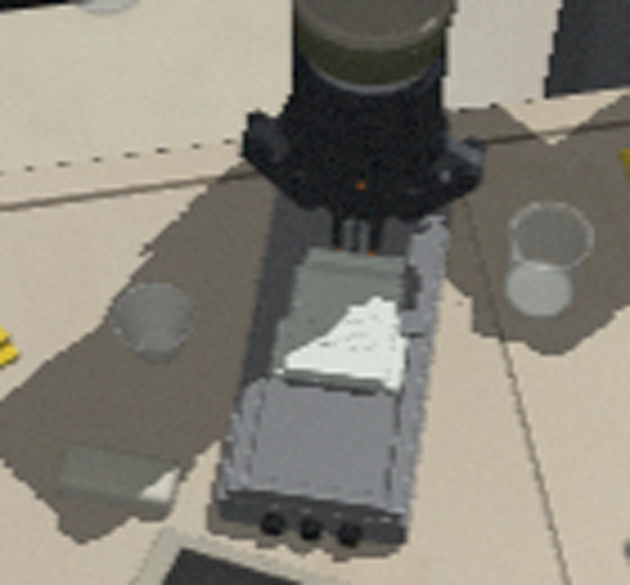

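The cover slides freely: its far edge has gone from row 335 to row 385 in the crop. I'll push the remaining 5.3 cm or so.

Request:
drive_tool(plan=[[[0, 0, 0.5, 0, 0, 0, 0], [0, 0, 0.5, 0, 0, 0, 0], [0, 0, 0.5, 0, 0, 0, 0], [0, 0, 0.5, 0, 0, 0, 0], [0, 0, 0.5, 0, 0, 0, 0]]])

```text
clock: 6.18
tcp_pos: [0.4927, -0.2784, 0.0463]
orientation: [0.707, 0.02, 0.707, -0.02]
wrist_force: [-0.7, 0.1, 0.2]
finger_gap: 0.0
```

Request:
drive_tool(plan=[[[0, 0, 0.5, 0, 0, 0, 0], [0, 0, 0.5, 0, 0, 0, 0], [0, 0, 0.5, 0, 0, 0, 0], [0, 0, 0.5, 0, 0, 0, 0], [0, 0, 0.4, 0, 0, 0, 0]]])

```text
clock: 6.6
tcp_pos: [0.5168, -0.2798, 0.0463]
orientation: [0.707, 0.02, 0.707, -0.02]
wrist_force: [-1.2, 0.9, 1.8]
finger_gap: -0.0001
```

Request:
drive_tool(plan=[[[0, 0, 0.2, 0, 0, 0, 0], [0, 0, 0.1, 0, 0, 0, 0], [0, 0, 0, 0, 0, 0, 0], [0, 0, 0, 0, 0, 0, 0], [0, 0, 0, 0, 0, 0, 0]]])

```text
clock: 7.02
tcp_pos: [0.5192, -0.2798, 0.0463]
orientation: [0.707, 0.02, 0.707, -0.02]
wrist_force: [-0.2, 0.4, 0.0]
finger_gap: 0.0002
```

```bash
python3 - <<'E'
from h import *
tell(bw(.009,0,.047),1)
im=env.read_camera("side");cv2.imwrite("pics/s4.png",cv2.resize(im[130:260,215:355,::-1],None,fx=4.5,fy=4.5,interpolation=cv2.INTER_CUBIC))
E
```

```text
clock 7.0167 tcp [ 0.5192 -0.2798  0.0463] q [-0.631  0.458 -0.214  0.899  0.    -0.574] F [-0.2  0.4  0. ]
tcp in box mm 7.1 0.6 46.3
shift cm [-0.07 -0.06  0.19] turn deg [ 0.2  0.  -0. ]
```

View pics/s4.png

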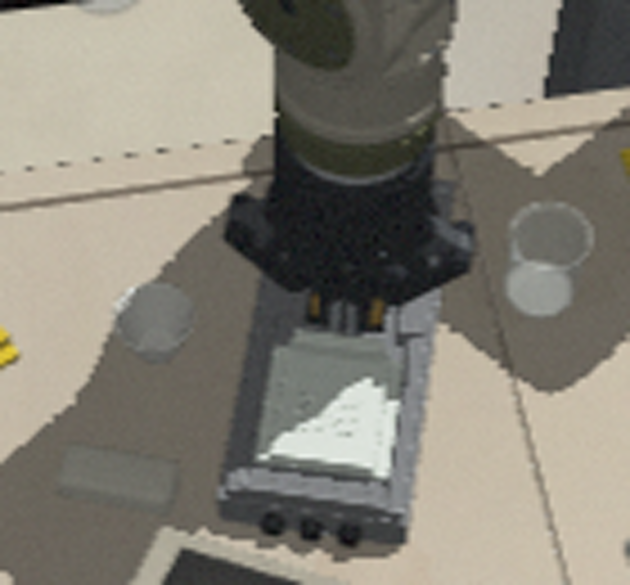

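Request:
drive_tool(plan=[[[0, 0, -0.5, 0, 0, 0, 0], [0, 0, -0.5, 0, 0, 0, 0], [-1, 0, -0.5, 0, 0, 0, 0], [-2, 0, -0.5, 0, 0, 0, 0], [-2.5, 0, -1, 0, 0, 0, 0]]])

```text
clock: 7.48
tcp_pos: [0.4878, -0.2774, 0.1009]
orientation: [0.706, 0.021, 0.708, -0.019]
wrist_force: [0.2, -0.4, -0.1]
finger_gap: 0.0002
```

Request:
drive_tool(plan=[[[-3, 0, -3, 0, 0, 0, 0], [-3, 0, -3, 0, 0, 0, 0], [-2, 0, -2, 0, 0, 0, 0], [0, 0, 0, 0, 0, 0, 0], [0, 0, 0, 0, 0, 0, 0]]])

```text
clock: 7.9
tcp_pos: [0.4103, -0.2745, 0.1824]
orientation: [0.708, 0.019, 0.706, -0.021]
wrist_force: [0.6, -0.6, -0.1]
finger_gap: 0.0001
```

```bash
python3 - <<'E'
from h import *
tell(bw(-.085,0,.2),1)
for n in("side","top","wrist"):
    im=env.read_camera(n)[:,:,::-1];cv2.imwrite(f"pics/{n}5f.png",im)
    if n=="side": c=im[130:260,215:355]
    elif n=="top": c=im[155:280,215:355]
    else: c=im
    cv2.imwrite(f"pics/{n}5.png",c if n=="wrist" else cv2.resize(c,None,fx=4.5,fy=4.5,interpolation=cv2.INTER_CUBIC))
E
```

```text
clock 7.9 tcp [ 0.4103 -0.2745  0.1824] q [-0.753  0.174 -0.257  1.135  0.    -0.695] F [ 0.6 -0.6 -0.1]
tcp in box mm -101.9 -0.6 182.4
shift cm [-1.76  0.06  1.69] turn deg [0.1 0.2 0.2]
```

View pics/side5.png

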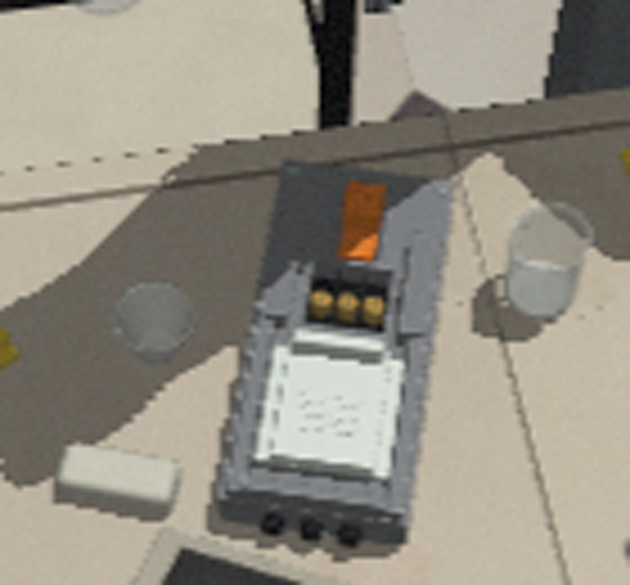

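View pics/top5.png

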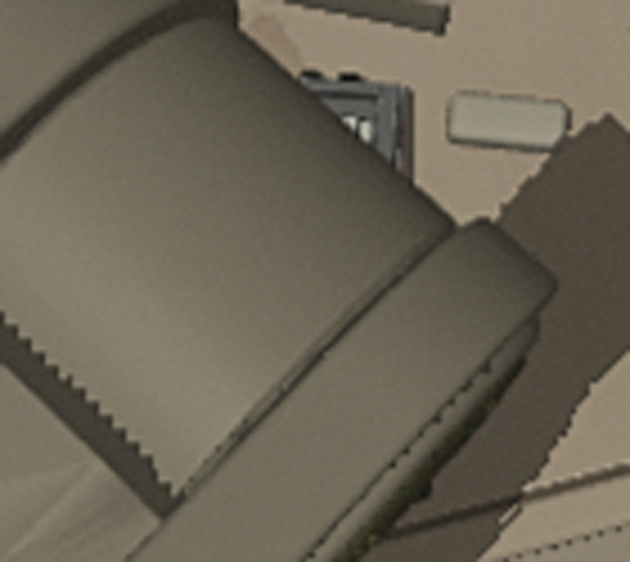

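View pics/wrist5.png

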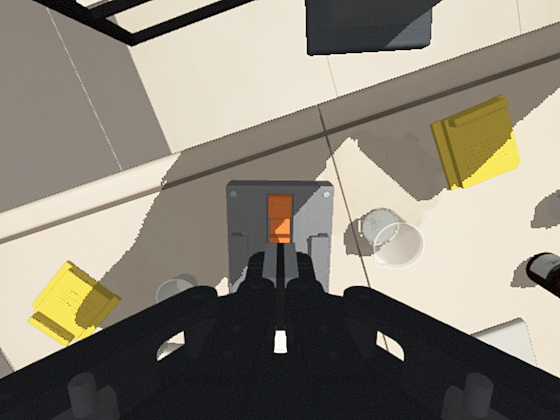

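```bash
python3 - <<'E'
from h import *
S=lambda u,v:(215+(u+.5)/4.5-.5,130+(v+.5)/4.5-.5)
for nm,a,z,off in(("ridge near top L",(384,340),.056,35),("ridge near top R",(298,331),.056,35),("far flange edge L",(388,478),.032,-35),("far R",(256,464),.032,-35),("roof far edge mid",(322,468),.044,-35)):
    p=ray("side",S(*a),z);q=p[:2]-O;print(nm,(q@ex*1e3).round(1),(q@ey*1e3).round(1),"-> cover x",(q@ex*1e3+off).round(1))
def tb(z): p=ray("side",S(363,185),z)[:2]-O;return (p@ex*1e3).round(1)
print("tab near edge at z .032/.042",tb(.032),tb(.042))
a=cv2.imread("pics/side0.png")[130:260,215:355].astype(int);b=cv2.imread("pics/side5f.png")[130:260,215:355].astype(int)
E
```

```text
ridge near top L 19.4 22.2 -> cover x 54.4
ridge near top R 20.8 -23.2 -> cover x 55.8
far flange edge L 87.1 33.9 -> cover x 52.1
far R 89.4 -34.8 -> cover x 54.4
roof far edge mid 92.5 -0.0 -> cover x 57.5
tab near edge at z .032/.042 -94.0 -87.0
```

The cover measures x ≈ 55 mm and y ≈ 0. The tab's near edge fits the pressed height: -94 mm at z = 32 mm, against -96 mm nominal. The neighbours look unmoved, and the robot is clear. Handing in.

```bash
python3 - <<'E'
from workcell import env
print(env.hand_in())
E
```

```text
the job is handed in; nothing more can be done
None
```

I pressed the orange tab in, pushed the white cover off its seat along its guides, and handed the job in at about 8 s of the 35 s allowed. No verdict was reported.

- **Tab:** With the gripper shut, I pressed until the tip held at z = 31.9 mm (32 mm expected) and the force rose to 12 N, so the tab was on its stop. The last side picture agrees: the tab's near edge comes out at x = -94 mm if it is in (-96 nominal), but -87 mm if it were still out.
- **Cover:** It slid freely when pushed on the ridge, with side forces under about 2 N. It ended at box x of about 55 mm, within the 41 to 75 mm allowed, and y of about -0.5 mm. It looks flat on the ledge, and the three brass terminals are exposed. I judged the tilt by eye.
- **Measurement spread:** Different cover edges in the side view gave x values from 52 to 57.5 mm, all inside the allowed range.
- **Surroundings:** The crucible, rubber block and beaker look unmoved in the last side picture, which I checked by eye. The arm had backed clear and was touching nothing.
- **Check that failed:** The final top view was blocked by the arm, so the final checks rest on the side camera, plus a wrist picture that shows the tab and near end of the box but not the cover.

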